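# Gauge the marked glass slide through its guide eyelet

## Task

Take the plunger gauge (the upright tool with the rectangular block body) out of its rest, lower its stem through the guide eyelet of the stand that carries the flat glass slide, and set its tip on the dark dot marked on the slide. Hold the gauge upright there, not leaning on the eyelet, with its sprung plunger gently pushed about half-way in (about 7 of its 14 mm), and finish while still holding it like that: do not let go. Leave the dish on the other stand and everything else on the bench alone.

Things in the scene. Friction and masses are not known exactly. Their poses are not given: they have to be found in the camera images.
- gauge: Plunger gauge, about 150 g, upright in one hole of the tool rest. Grey block body 22 mm (its x) by 32 mm (its y) by 70 mm tall, steel stem below. Origin: centre of the block's underside, 90 mm above the bench at the start; z up, block from 0 to +70 mm. Grip it across the 22 mm, about 40 mm above the origin; the other tool in the rest stands 70 mm away along its y. Rise more than 75 mm to leave the rest.
- plunger_rod (a joint): How far the gauge's plunger is pushed into the stem, m: 0 = fully out, 0.014 = fully in (then hard stop). The spring pushes with about 0.9 N at the start of travel and 300 N/m: 3 N at 7 mm, 5 N at 14 mm.
- gauge_tip (a point): The very end of the gauge's plunger, on the stem's axis, 75 mm below the gauge's origin when the plunger is out; it moves up as the plunger goes in. Below the block come the stem, 10 mm in diameter down to -46 mm (last 6 mm tapering to 8 mm), then the plunger rod, 6 mm in diameter with a round end, down to -75 mm.
- slide_stand: Fixed aluminium stand with a 120 x 90 mm base, carrying a flat rectangular glass slide (50 x 75 mm) and, over it, a steel eyelet held by a short post 56 mm from the eyelet towards the stand's +x. Post and eyelet bar are no higher than 68 mm. Origin at bench height, directly below the eyelet and the marked dot. z up.
- eyelet: The steel guide eyelet of the slide stand: a level ring, hole 18 mm across, 26 mm outside, 8 mm thick. Origin: centre of its underside, 58 mm above the bench and 36 mm above the slide; its axis is upright and goes through the marked dot.
- eyelet_mid (a point): Centre of the eyelet's hole, at mid-thickness, 62 mm above the bench.
- slide: The flat glass slide, 50 x 75 x 2 mm, fixed level on the slide stand. Origin: centre of its underside, 20 mm above the bench. It bears a dark ring 36 mm across with a solid dark dot, 10 mm across, in its middle.
- spot (a point): Centre of the dark dot on the top face of the glass slide, 22 mm above the bench, straight below the eyelet.
- dish_stand: The other fixed stand, alike in every way but carrying a low round lidded dish (64 mm across) in place of the slide. Not to be used. Origin at bench height below its own eyelet.
- dish: The low round dish with its lid, 64 mm across and 12 mm high, fixed on the other stand; its top lies 32 mm above the bench. Origin: centre of its underside.
- rest: The fixed tool rest: base 80 x 124 mm, a level top plate 50 x 124 x 10 mm whose upper face is 90 mm above the bench, with two 15 mm through holes at y = -35 and +35 mm. One holds the gauge, the other a dissecting needle. Origin: centre of its underside.
- needle: Bystander: dissecting needle with a round wooden handle, 22 mm across at its foot and 60 mm tall above the rest, standing in the other hole. Origin at the foot of the handle.
- dropper: Bystander: small white dropper bottle, 28 mm across, 62 mm tall, standing. Origin: centre of its underside.
- pump_bottle: Bystander: clear bottle, 68 mm across, 170 mm tall. Origin: centre of its underside.
- petri: Bystander: shallow open white dish, 88 mm across, 16 mm high. Origin: centre of its underside.
- slide_box: Bystander: closed slide box, 85 x 100 x 34 mm. Origin: centre of its underside.
- marker: Bystander: black marker pen, 12 mm across, 130 mm long, lying. Origin: on its underside, mid-length.
- wipes: Bystander: stack of folded white wipes, 90 x 160 x 18 mm. Origin: centre of its underside.

How it is judged:
On the way, in this order (a step that is already met when the one before it is completed fails the run):
1. the gauge is lifted out of its rest in the fingers (height (world z) of gauge_tip above 0.095 m and contact force between the fingers and gauge above 1 N and contact force between gauge and rest below 0.1 N), for 0.1 s.
2. its tip has gone down through the slide stand's eyelet (z of gauge_tip in the frame of eyelet below -0.006 m and horizontal distance between gauge_tip and eyelet_mid below 0.009 m and contact force between the fingers and gauge above 1 N), for 0.1 s.
At the end, for the whole second after the job is handed in: Through the last second the fingers hold the gauge still, within 7 deg of upright, stem through the eyelet and pressing it under 3 N; tip on the slide within 5.5 mm of the dot's centre, plunger pushed in 3 to 11.5 mm, tip pressing the slide with 0.8 to 7 N (contact force between the fingers and gauge above 1 N and horizontal distance between gauge_tip and spot below 0.0055 m and distance between gauge_tip and spot below 0.007 m and z of gauge_tip in the frame of eyelet below -0.03 m and angle between gauge's own z axis and vertical below 0.12 rad and value of joint plunger_rod between 0.003 and 0.0115 m and contact force between gauge and slide between 0.8 and 7 N and contact force between gauge and eyelet below 3 N and linear speed of gauge below 0.02 m/s); the arm keeps its last pose, push and grip.
It fails at once if the gauge is pressed hard on the slide (over 15 N) (contact force between gauge and slide above 15 N).
It fails at once if the gauge is pressed on the dish of the other stand (contact force between gauge and dish above 1 N).
It fails at once if the needle is taken or knocked out of the rest (distance of needle from where it was at the start of the episode above 0.03 m or angle between needle's own z axis and vertical above 0.6 rad).
It fails at once if another thing on the bench is pushed more than 30 mm (distance of any of dropper, pump_bottle, petri, slide_box, marker, wipes from where it was at the start of the episode above 0.03 m).
It also fails if it takes over 43 s, if anything falls off the work surface, if the arm or the gripper's body presses on something with over 40 N, if the wrist force passes 120 N, or if a joint passes its speed limit or range.

## Robot

A 6-joint arm with a two-finger parallel gripper is mounted at the origin on the work surface. World frame = base frame: x ahead of the robot, y to its left, z up, the work surface at z = 0. Lengths are in m, angles in rad, forces in N, time in s.
With the tool pointing down it reaches from about 0.325 to 0.925 m from the base axis. Payload 3.1 kg.
Tool frame: the origin (TCP) lies midway between the tips of the shut fingers; the grasp point (between the pads) lies 19 mm behind it (env.grip_depth is the distance from the TCP to the grasp point, in m); z points along the fingers, x is the direction in which the jaws open and shut, and the axes are right-handed (so a half turn about z gives the same grasp; the last joint's range is limited). The gripper opens to 85 mm and grips with 20 to 120 N. Pads are 22 mm wide; open, the fingers measure 114 mm over their backs; the gripper's body (76 mm by 85 mm) begins 54 mm behind the grasp point. The pads swing forward as they close: fully open they stand 13 mm farther back than shut.
Start: joints at [-1.386, 0.217, 1.613, -0, 1.311, -0.112], TCP at [0.183, -0.598, 0.231] pointing down, gripper open.
Joint ranges: [-2.75, 2.75], [-0.78, 2.1], [0.31, 2.55], [-1.13, 4.27], [0.13, 2.63], [-2.58, 2.58]. Speed limits (rad/s): [2.79, 2.79, 3.14, 3.14, 3.14, 3.14].

## Interface

Orientations are given as a unit quaternion [w, x, y, z].
In Python, from station import env, imaging gives the robot as it stands.
- The arm moves only by the tool apply_moves, never from a script. Its argument "increments" is a list that holds one entry, the list of rows, each a list of 6 numbers: the shift along the tool's x, y, z in cm, then the turn, a rotation vector about the tool's x, y, z in degrees. In form: [[[dx, dy, dz, rx, ry, rz], ...]]. A call has 1 to 12 rows; each row is the pose to reach, as a shift and turn from the pose measured when the call began, along the tool's axes at that moment; what a row does not reach only later rows make up. A row lasts 1/12 s, in which the tool goes at most 41.7 mm and 7.16 degrees, less where a joint would pass 70% of its speed; a pose out of reach is approached as far as the arm can. A call with a gripper value outside its range is refused whole. "hand" is the opening, from -1 (shut) to 1 (fully open), set as the call begins (left out, the last holds). The fingers move at their own pace and stop on an object; "grip_force" is the grip in N (left out, the last holds). Time passes only in rows, so rows that repeat a pose let the fingers close. It gives the time, the measured TCP pose, the force and the opening at its end, in the units of the state.
- env.state(): the state, without advancing time (a new reading comes with each control period).
- imaging.get_image(name): name is "scene" or "side" or "wrist"; returns the picture (400x640x3 uint8, blue, green, red); there is no depth.
- imaging.calibration(name): a dict with "camera_matrix" (3x3 intrinsics, pixels), "rvec" (rotation vector, rad) and "tvec" (3), from world to camera coordinates, as OpenCV has them; the wrist camera has in their place "mount" (4x4, takes a point from camera to tool coordinates, whose origin is the TCP and whose axes are the tool frame's). Camera axes: x right, y down, z forward; pixel columns grow to the right and rows downward; lengths in m; the calibration is good to about 2 mm. A picture is of the moment at which its call begins: read the wrist's pose just before it. calibration takes no time and is no camera call.
- env.job_done(): hands the job in, once; it reports no verdict.
The state is a dict: "time": time; "joint_positions": joint angles; "joint_velocities": joint speeds; "joint_efforts": joint torques, N m; "tcp_pos": TCP position; "tcp_rot": TCP orientation; "wrist_force": force on the tool from outside, world axes, zero at the start; "torque": the same for the moment, N m; "width": opening from 0.0 (shut) to 1.0 (fully open).
Only numpy, scipy, OpenCV 4.12 (cv2) and the standard library are available. Lean on these libraries where they do the work, as an engineer would, in place of code of your own. Each camera call takes 0.05 s, during which the arm holds its last target.

## Working session

There is one attempt and no reset: what is moved stays moved. The work goes in short steps, Python scripts to look and compute and a tool call to move; the robot and the scene stay as the last step left them, time stands still between calls to the robot, and variables do not carry over. Pictures are saved under pics/ and viewed, and the job is handed in when it is done.

Besides the shell and the picture viewer there is one more tool, called as name(argument=value, ...) on one line, values as JSON. apply_moves: Moves the arm, as the interface text tells. Its arguments: {"type":"object","properties":{"increments":{"type":"array"},"hand":{"type":"number"},"grip_force":{"type":"number"}},"required":["increments"]}

```bash
ls; mkdir -p pics; python3 - <<'E'
from station import env, imaging
import cv2
print(env.state(), env.grip_depth)
for n in ("scene","side","wrist"):
    cv2.imwrite(f"pics/{n}0.png", imaging.get_image(n)); print(n, imaging.calibration(n))
E
```

```text
pics
{'time': 0.0, 'joint_positions': array([-1.38623097e+00,  2.17754730e-01,  1.61492514e+00, -3.72476018e-06,
        1.31130596e+00, -1.12211540e-01]), 'joint_velocities': array([ 0.00013593,  0.00275665, -0.00033529, -0.00059138,  0.00044668,
        0.00076204]), 'joint_efforts': array([-1.15225671e-04, -3.96846807e+01, -3.03851974e+01, -1.23972180e-05,
        9.88884014e-03,  2.00222260e-06]), 'tcp_pos': array([ 0.18263766, -0.59686833,  0.22997262]), 'tcp_rot': array([-0.00081364,  0.80387766, -0.59479347, -0.00087739]), 'wrist_force': array([ 0.96227723, -0.2030245 ,  0.3043408 ]), 'torque': array([-0.01800991,  0.00089992,  0.00256879]), 'width': 0.99834625182348} 0.0187
scene {'camera_matrix': array([[486.2020712 ,   0.        , 317.50817857],
       [  0.        , 486.2020712 , 197.9687735 ],
       [  0.        ,   0.        ,   1.        ]]), 'rvec': array([ 1.38087933,  2.16047019, -0.88987098]), 'tvec': array([ 0.24799913, -0.32665577,  1.66586985])}
side {'camera_matrix': array([[441.10462605,   0.        , 317.6536525 ],
       [  0.        , 441.10462605, 203.89213529],
       [  0.        ,   0.        ,   1.        ]]), 'rvec': array([ 2.33740249, -0.76777958,  0.29014404]), 'tvec': array([-0.4825763 ,  0.33555851,  0.87179042])}
wrist {'camera_matrix': array([[324.03377435,   0.        , 316.68086163],
       [  0.        , 324.03377435, 201.94636787],
       [  0.        ,   0.        ,   1.        ]]), 'mount': array([[ 9.99999610e-01,  7.24617944e-04,  5.05377874e-04,
         8.72025181e-05],
       [-8.31312704e-04,  9.65419441e-01,  2.60700232e-01,
        -6.49705278e-02],
       [-2.98993559e-04, -2.60700551e-01,  9.65419667e-01,
        -1.41408742e-01],
       [ 0.00000000e+00,  0.00000000e+00,  0.00000000e+00,
         1.00000000e+00]])}
```

View pics/scene0.png

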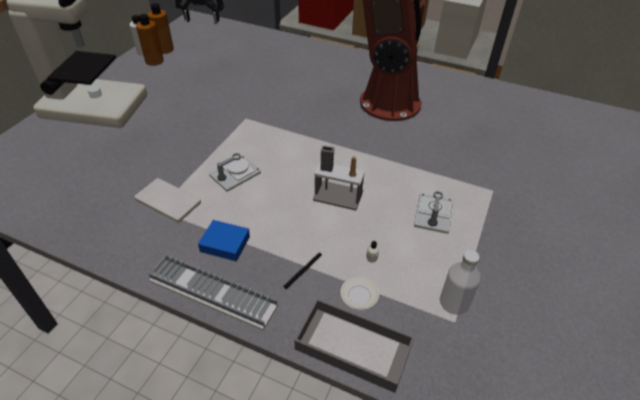

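View pics/side0.png

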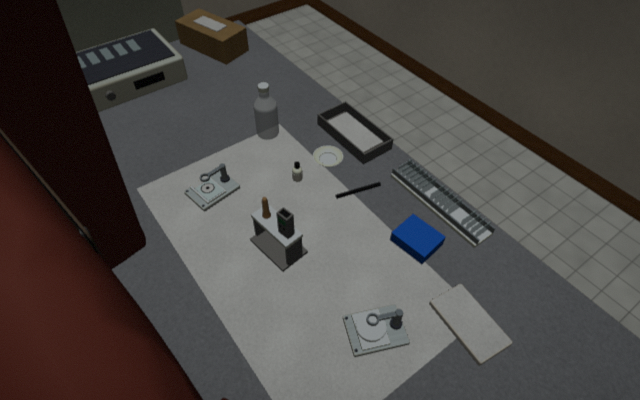

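View pics/wrist0.png

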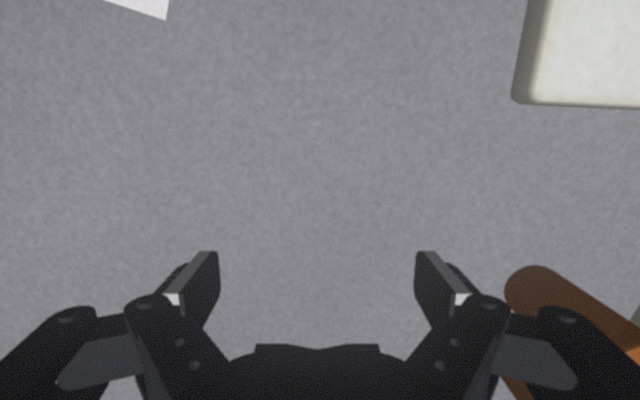

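The scene view shows the gauge (dark block) near (327,158) and the needle at (353,166). The slide stand is near (436,207) and the dish stand near (237,168). In the side view the gauge is at (286,222), the needle at (266,208), the slide stand at (210,187) and the dish stand at (376,330). I'll zoom in to pick pixels.

```bash
cat > h.py <<'E'
import numpy as np, cv2
from scipy.spatial.transform import Rotation as R
from station import env, imaging
def campose(n, st=None):
    c=imaging.calibration(n); K=c["camera_matrix"]
    if n=="wrist":
        M=c["mount"]; q=st["tcp_rot"]; T=np.eye(4); T[:3,:3]=R.from_quat([q[1],q[2],q[3],q[0]]).as_matrix(); T[:3,3]=st["tcp_pos"]
        W=T@M; return K,W[:3,:3],W[:3,3]
    Rm=cv2.Rodrigues(c["rvec"])[0]; return K,Rm.T,-Rm.T@c["tvec"]
def ray(cp,uv):
    K,Rw,o=cp; d=Rw@np.linalg.solve(K,[uv[0],uv[1],1.]); return o,d/np.linalg.norm(d)
def plane(cp,uv,z):
    o,d=ray(cp,uv); return o+d*(z-o[2])/d[2]
def tri(rays):
    A=sum(np.eye(3)-np.outer(d,d) for o,d in rays); b=sum((np.eye(3)-np.outer(d,d))@o for o,d in rays); return np.linalg.solve(A,b)
def proj(cp,p):
    K,Rw,o=cp; q=K@(Rw.T@(np.asarray(p)-o)); return q[:2]/q[2]
def crop(src,x,y,w,h,s,out):
    im=cv2.imread(src) if isinstance(src,str) else src
    cv2.imwrite(out,cv2.resize(im[y:y+h,x:x+w],None,fx=s,fy=s,interpolation=cv2.INTER_CUBIC))
E
python3 - <<'E'
from h import *
import cv2
a=cv2.imread("pics/scene0.png"); b=cv2.imread("pics/side0.png")
def z(im,x,y,w=80,h=60,s=5): return cv2.resize(im[y:y+h,x:x+w],None,fx=s,fy=s,interpolation=cv2.INTER_CUBIC)
g=np.vstack([np.hstack([z(a,300,140),z(a,395,180)]),np.hstack([z(b,245,195,80,60),z(b,175,155,80,60)])])
cv2.imwrite("pics/zoom0.png",g)
E
```

```text
(no output)
```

View pics/zoom0.png

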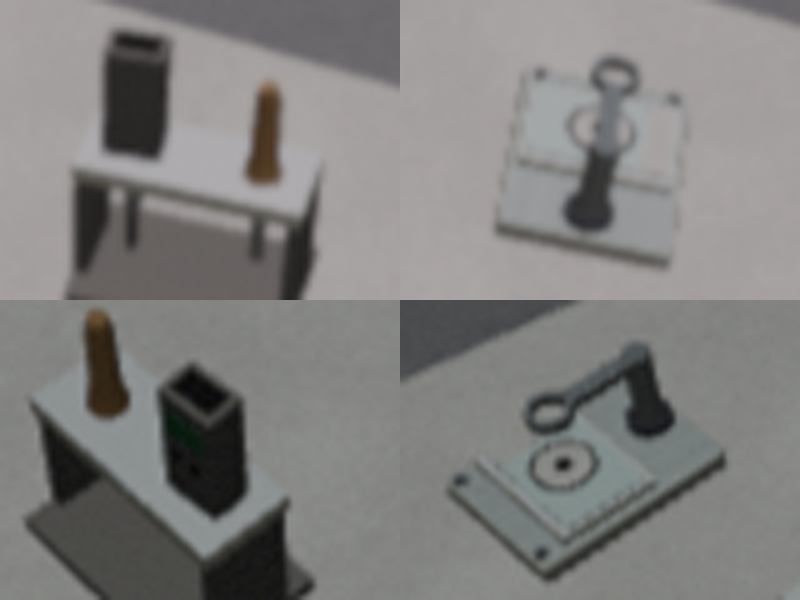

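```bash
python3 - <<'E'
from h import *
np.set_printoptions(precision=4,suppress=True)
s=campose("scene"); d=campose("side")
print("gauge top", plane(s,(327.8,148.6),.16), plane(d,(285.4,214.4),.16), tri([ray(s,(327.8,148.6)),ray(d,(285.4,214.4))]))
print("eyelet", plane(s,(438,195),.064), plane(d,(204.8,177),.064))
print("dot", plane(d,(207.6,187.8),.022))
Z=lambda p,x,y:(p[0]/5+x,p[1]/5+y)
# needle foot
print("needle foot", plane(s,Z((264,181),300,140),.09), plane(d,Z((108,112),245,195),.09))
# side view block top corners
for p in [(195,62),(243,100),(211,132),(160,87)]: print("blk", plane(d,Z(p,245,195),.16))
# stand base corners side, z~?
print("post", plane(d,Z((236,50),175,155),.068), plane(s,Z((606-400,75+20),395,180),.066))
print("rest long edge", plane(d,Z((30,100),245,195),.09),plane(d,Z((205,258),245,195),.09),plane(d,Z((288,198),245,195),.09))
E
```

```text
gauge top [ 0.5019 -0.0167  0.16  ] [ 0.4974 -0.0229  0.16  ] [ 0.4985 -0.0192  0.1561]
eyelet [0.4438 0.2712 0.064 ] [0.4385 0.2691 0.064 ]
dot [0.4385 0.2701 0.022 ]
needle foot [0.498  0.0546 0.09  ] [0.4863 0.0443 0.09  ]
blk [ 0.5057 -0.0052  0.16  ]
blk [ 0.5104 -0.0345  0.16  ]
blk [ 0.49   -0.0407  0.16  ]
blk [ 0.4861 -0.0079  0.16  ]
post [0.4942 0.2775 0.068 ] [0.4623 0.271  0.066 ]
rest long edge [0.461  0.0715 0.09  ] [ 0.4769 -0.0498  0.09  ] [ 0.5248 -0.0447  0.09  ]
```

```bash
cat >> h.py <<'E'
def plan(p,yaw_deg):
    """tool pointing down, tool x at world yaw; print required shift cm, rotvec deg in present tool axes"""
    st=env.state(); q=st["tcp_rot"]; Rt=R.from_quat([q[1],q[2],q[3],q[0]])
    a=np.radians(yaw_deg); x=np.array([np.cos(a),np.sin(a),0]); z=np.array([0,0,-1.]); y=np.cross(z,x)
    D=R.from_matrix(np.c_[x,y,z])
    sh=Rt.inv().apply(np.asarray(p)-st["tcp_pos"])*100; rv=np.degrees((Rt.inv()*D).as_rotvec())
    np.set_printoptions(precision=3,suppress=True)
    print("t",st["time"],"tcp",st["tcp_pos"],"w",st["width"],"F",st["wrist_force"]); print("shift",sh,"rot",rv)
E
python3 -c "
from h import *
plan([.499,-.02,.27],7.5)"
```

```text
t 0.15 tcp [ 0.183 -0.597  0.23 ] w 1.0037040603161704 F [ 0.392  0.575 -0.093]
shift [-45.936 -47.125  -3.879] rot [ -0.086   0.081 -80.493]
```

apply_moves(increments=[[[-1,-1,-2,0,0,-3],[-3,-3,-4,0,0,-8],[-5.5,-5.5,-4,0,0,-13],[-8,-8,-4,0,0,-18],[-10.5,-10.5,-4,0,0,-23],[-13,-13,-4,0,0,-28],[-15.5,-15.5,-4,0,0,-33],[-18,-18,-4,0,0,-38],[-20.5,-20.5,-4,0,0,-43],[-23,-23,-4,0,0,-48],[-25.5,-26,-4,0,0,-53],[-28,-28.5,-4,0,0,-58]]], hand=1)

```text
time: 1.15
tcp_pos: [0.374, -0.2441, 0.2707]
tcp_rot: [-0.001, 0.992, -0.128, -0.0]
wrist_force: [1.0, -0.3, 0.6]
width: 1.003
```

```bash
python3 -c "
from h import *
plan([.499,-.02,.27],7.5)"
```

```text
t 1.15 tcp [ 0.374 -0.244  0.271] w 1.0031369308719822 F [ 1.032 -0.31   0.597]
shift [  6.377 -24.855   0.118] rot [ -0.118  -0.006 -22.263]
```

apply_moves(increments=[[[0.7,-2.8,0.1,0,0,-3],[1.4,-5.6,0.1,0,0,-6],[2.2,-8.4,0.1,0,0,-9],[3.0,-11.2,0.1,0,0,-12],[3.7,-14,0.1,0,0,-15],[4.4,-16.8,0.1,0,0,-18],[5.1,-19.6,0.1,0,0,-20],[5.8,-22,0.1,0,0,-22],[6.2,-24,0.1,0,0,-22.3],[6.4,-24.9,0.1,0,0,-22.3],[6.4,-24.9,0.1,0,0,-22.3],[6.4,-24.9,0.1,0,0,-22.3]]])

```text
time: 2.15
tcp_pos: [0.4989, -0.0199, 0.2698]
tcp_rot: [-0.001, 0.998, 0.066, -0.0]
wrist_force: [-0.9, -0.5, -0.1]
width: 1.0
```

```bash
python3 -c "
from h import *
plan([.499,-.02,.27],7.5)
cv2.imwrite('pics/wrist1.png', imaging.get_image('wrist'))
import pickle; pickle.dump(env.state(),open('s1.pkl','wb'))"
```

```text
t 2.15 tcp [ 0.499 -0.02   0.27 ] w 0.9999162899506798 F [-0.864 -0.483 -0.118]
shift [ 0.004  0.013 -0.016] rot [-0.083  0.041  0.078]
```

View pics/wrist1.png

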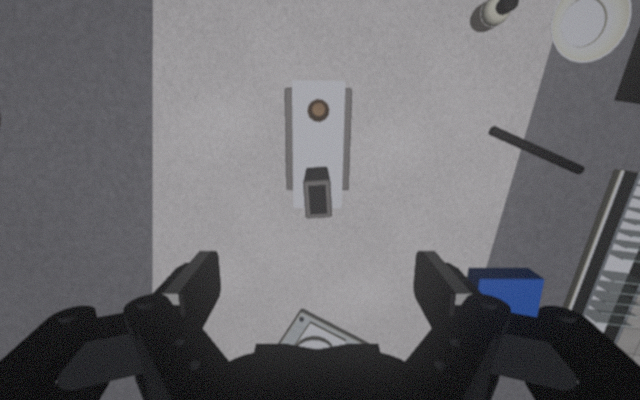

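The gauge's top face is centred near (318,198), with the needle at (318,110). The rest is almost parallel to the image axes. I'll measure its corners.

```bash
python3 - <<'E'
from h import *
crop("pics/wrist1.png",270,70,100,160,5,"pics/w1z.png")
im=cv2.imread("pics/w1z.png"); cv2.imwrite("pics/w1z.png",im[0:800][::1,:,:][:,:,:][200:800])
E
```

```text
(no output)
```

View pics/w1z.png

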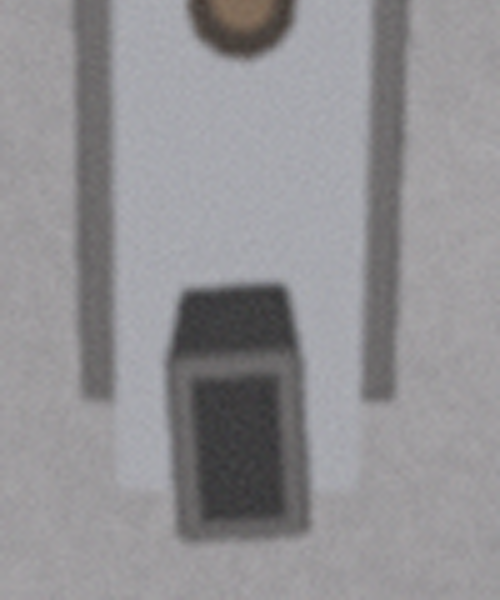

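```bash
python3 - <<'E'
from h import *
import pickle
st=pickle.load(open('s1.pkl','rb')); w=campose("wrist",st)
np.set_printoptions(precision=4,suppress=True)
P=[plane(w,(270+x/5,110+y/5),.16) for x,y in [(168,360),(299,353),(308,530),(182,538)]]
for p in P: print(p)
print("c",np.mean(P,0))
TL,TR,BR,BL=P
f=lambda v:np.degrees(np.arctan2(v[1],v[0]))
print(f(TR-TL),f(BR-BL),f(TL-BL)-90,f(TR-BR)-90, np.linalg.norm(TR-TL),np.linalg.norm(BR-BL),np.linalg.norm(TL-BL),np.linalg.norm(TR-BR))
# plate corners z .09 : bottom-left(115,490), bottom-right (358,490)
A=[plane(w,(270+x/5,110+y/5),.09) for x,y in [(115,490),(358,490)]]
print("rest end mid",np.mean(A,0),f(A[1]-A[0]))
print("needle top", plane(w,(318,109),.15))
E
```

```text
[ 0.4859 -0.0077  0.16  ]
[ 0.5062 -0.0039  0.16  ]
[ 0.5118 -0.0327  0.16  ]
[ 0.4917 -0.0368  0.16  ]
c [ 0.4989 -0.0203  0.16  ]
10.677921180672032 11.372252588074952 11.38159718069818 11.02752425576655 0.020728053016336696 0.020545168744461783 0.029592100861186802 0.029341447495999227
rest end mid [ 0.5022 -0.0476  0.09  ] 7.563047226779522
needle top [0.4898 0.0489 0.15  ]
```

```bash
python3 -c "
from h import *
plan([.4989,-.0204,.107],11.1)"
```

```text
t 2.2 tcp [ 0.499 -0.02   0.27 ] w 0.9964962212913268 F [-0.054 -0.27  -0.393]
shift [ 0.014  0.033 16.291] rot [-0.083  0.027 -3.582]
```

apply_moves(increments=[[[0,0,2,0,0,-3.6],[0,0,4,0,0,-3.6],[0,0,6.5,0,0,-3.6],[0,0,9,0,0,-3.6],[0,0,11.5,0,0,-3.6],[0,0,13.5,0,0,-3.6],[0,0,15,0,0,-3.6],[0,0,16,0,0,-3.6],[0,0.05,16.3,0,0,-3.6],[0,0.05,16.3,0,0,-3.6]]])

```text
time: 3.03
tcp_pos: [0.4981, -0.0214, 0.1063]
tcp_rot: [-0.001, 0.995, 0.096, -0.001]
wrist_force: [0.4, -0.2, -0.1]
width: 0.999
```

```bash
python3 -c "
from h import *
plan([.4989,-.0204,.107],11.1)
cv2.imwrite('pics/wrist2.png', imaging.get_image('wrist'))"
```

```text
t 3.0333 tcp [ 0.498 -0.021  0.106] w 0.9994182517723735 F [ 0.401 -0.237 -0.061]
shift [ 0.095 -0.082 -0.065] rot [-0.101  0.107 -0.057]
```

View pics/wrist2.png

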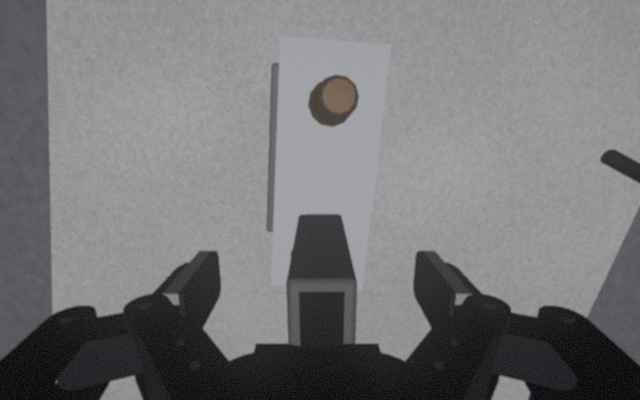

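The block is between the open fingers, about 1 mm right of centre. Its top spans columns 288–355 and the finger midline is at 317. I'll shift by 1 mm, then close.

apply_moves(increments=[[[0.12,-0.08,0,0.0,0,0],[0.12,-0.08,0,0.0,0,0],[0.12,-0.08,0,0.0,0,0]]])

```text
time: 3.33
tcp_pos: [0.5011, -0.0205, 0.1086]
tcp_rot: [-0.0, 0.995, 0.096, 0.001]
wrist_force: [-0.5, -0.5, 0.0]
width: 0.998
```

apply_moves(increments=[[[0,0,0,0,0,0],[0,0,0,0,0,0],[0,0,0,0,0,0],[0,0,0,0,0,0],[0,0,0,0,0,0],[0,0,0,0,0,0],[0,0,0,0,0,0],[0,0,0,0,0,0],[0,0,0,0,0,0],[0,0,0,0,0,0]]], hand=-1, grip_force=50)

```text
time: 4.17
tcp_pos: [0.5011, -0.0205, 0.1087]
tcp_rot: [-0.0, 0.995, 0.096, 0.001]
wrist_force: [-0.7, 0.1, 1.1]
width: 0.25
```

```bash
python3 -c "
from h import *
plan([.4989,-.0204,.107],11.1)
cv2.imwrite('pics/wrist3.png', imaging.get_image('wrist'))"
```

```text
t 4.1667 tcp [ 0.501 -0.02   0.109] w 0.24981177917268896 F [-0.682  0.13   1.147]
shift [-0.218 -0.05   0.168] rot [-0.013 -0.131 -0.034]
```

View pics/wrist3.png

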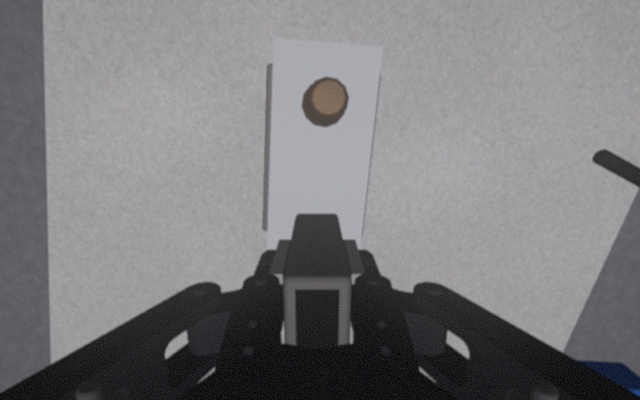

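Width reads 0.25 (about 21 mm), so the block is gripped and centred. Lifting straight up.

apply_moves(increments=[[[0,0,-1,0,0,0],[0,0,-2.5,0,0,0],[0,0,-4,0,0,0],[0,0,-6,0,0,0],[0,0,-8,0,0,0],[0,0,-10,0,0,0],[0,0,-12,0,0,0],[0,0,-13.5,0,0,0],[0,0,-13.5,0,0,0],[0,0,-13.5,0,0,0],[0,0,-13.5,0,0,0]]])

```text
time: 5.13
tcp_pos: [0.4999, -0.0204, 0.2424]
tcp_rot: [-0.001, 0.995, 0.096, 0.0]
wrist_force: [0.3, -0.7, -1.2]
width: 0.252
```

```bash
python3 - <<'E'
from h import *
plan([.441,.270,.245],11.1)
a=imaging.get_image("scene"); b=imaging.get_image("side")
cv2.imwrite("pics/scene4.png",a); cv2.imwrite("pics/side4.png",b)
def z(im,x,y,w=80,h=100,s=5): return cv2.resize(im[y:y+h,x:x+w],None,fx=s,fy=s,interpolation=cv2.INTER_CUBIC)
cv2.imwrite("pics/zoom4.png",np.hstack([z(a,290,80),z(b,240,130)]))
E
```

```text
t 5.1333 tcp [ 0.5   -0.02   0.242] w 0.25192216758171987 F [ 0.258 -0.687 -1.17 ]
shift [ -0.209 -29.629  -0.225] rot [-0.058 -0.018 -0.033]
```

View pics/zoom4.png

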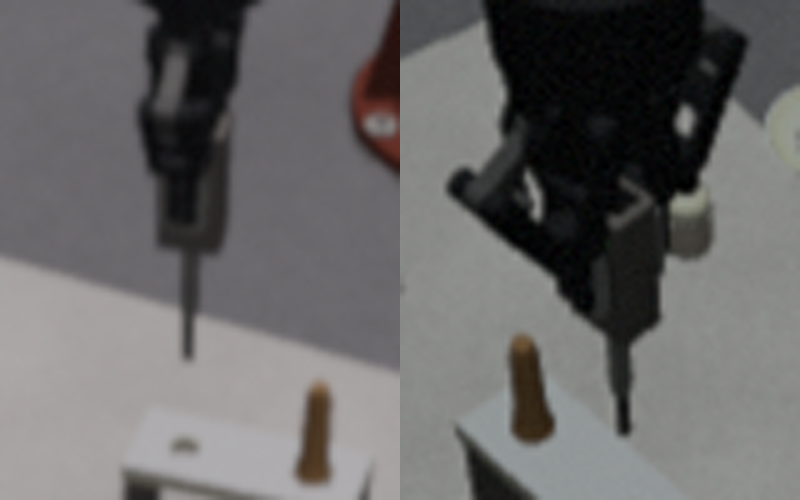

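The gauge hangs upright with the rest hole clear below it. The needle is on the straight path, so I go higher before crossing.

apply_moves(increments=[[[0,0,-2,0,0,0],[0,0,-4,0,0,0],[0,-1,-6,0,0,0],[0,-3,-6,0,0,0],[0,-6,-6,0,0,0],[0,-9,-6,0,0,0],[0,-12,-6,0,0,0],[0,-15,-6,0,0,0],[0,-18,-6,0,0,0],[-0.1,-21,-6,0,0,0],[-0.2,-24,-5,0,0,0],[-0.2,-26.5,-4,0,0,0]]])

```text
time: 6.23
tcp_pos: [0.4459, 0.2411, 0.2812]
tcp_rot: [-0.001, 0.995, 0.097, -0.001]
wrist_force: [0.0, -0.2, -2.3]
width: 0.248
```

```bash
python3 - <<'E'
from h import *
plan([.441,.270,.20],11.1)
E
```

```text
t 6.2333 tcp [0.446 0.241 0.281] w 0.24780681570104166 F [ 0.043 -0.195 -2.315]
shift [ 0.089 -2.91   8.126] rot [-0.113  0.094  0.01 ]
```

apply_moves(increments=[[[0,-1.5,1,0,0,0],[0.1,-2.9,3,0,0,0],[0.1,-2.9,5,0,0,0],[0.1,-2.9,7,0,0,0],[0.1,-2.9,8.1,0,0,0],[0.1,-2.9,8.1,0,0,0],[0.1,-2.9,8.1,0,0,0],[0.1,-2.9,8.1,0,0,0]]])

```text
time: 6.9
tcp_pos: [0.4419, 0.27, 0.2012]
tcp_rot: [-0.001, 0.995, 0.097, -0.0]
wrist_force: [-0.5, -0.4, -1.6]
width: 0.254
```

```bash
python3 - <<'E'
from h import *
import pickle
plan([.441,.270,.20],11.1)
st=env.state(); w=imaging.get_image("wrist")
a=imaging.get_image("scene"); b=imaging.get_image("side")
pickle.dump((st,w,a,b),open("s5.pkl","wb"))
cv2.imwrite("pics/wrist5.png",w)
def z(im,x,y,w=80,h=100,s=5): return cv2.resize(im[y:y+h,x:x+w],None,fx=s,fy=s,interpolation=cv2.INTER_CUBIC)
cv2.imwrite("pics/zoom5.png",np.hstack([z(a,400,120),z(b,165,110)]))
E
```

```text
t 6.9 tcp [0.442 0.27  0.201] w 0.2537957711977081 F [-0.47  -0.364 -1.565]
shift [-0.086 -0.015  0.119] rot [-0.132  0.015 -0.014]
```

View pics/zoom5.png

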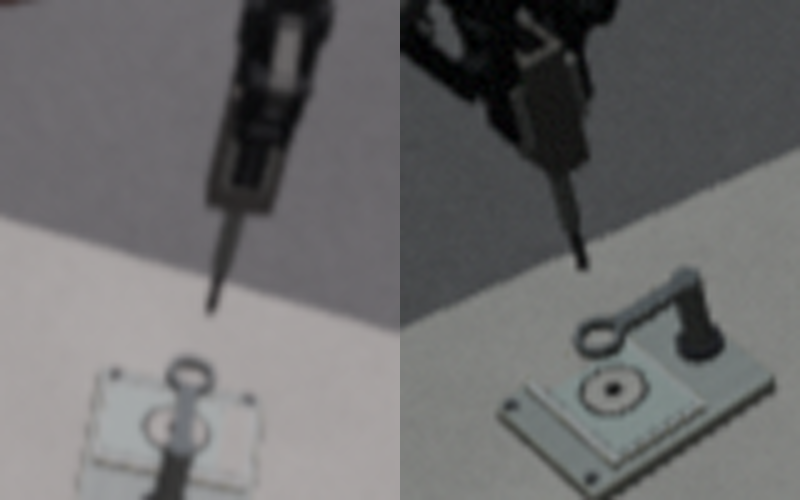

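View pics/wrist5.png

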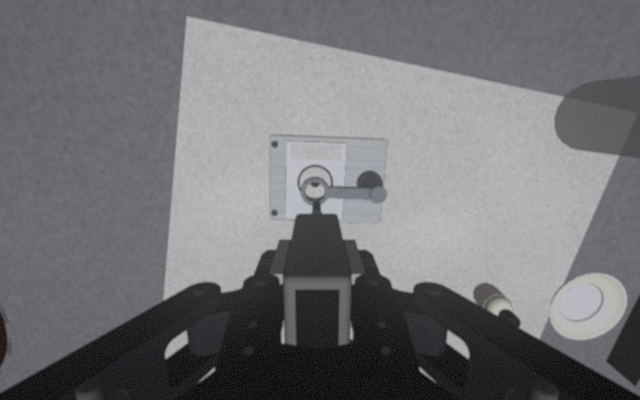

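The tip hangs just above the eyelet in all three views: near (316,210) in the wrist view, with the eyelet ring at (314,190). I'll zoom in on the wrist view.

```bash
python3 - <<'E'
from h import *
crop("pics/wrist5.png",260,120,140,100,5,"pics/w5z.png")
E
```

```text
(no output)
```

View pics/w5z.png

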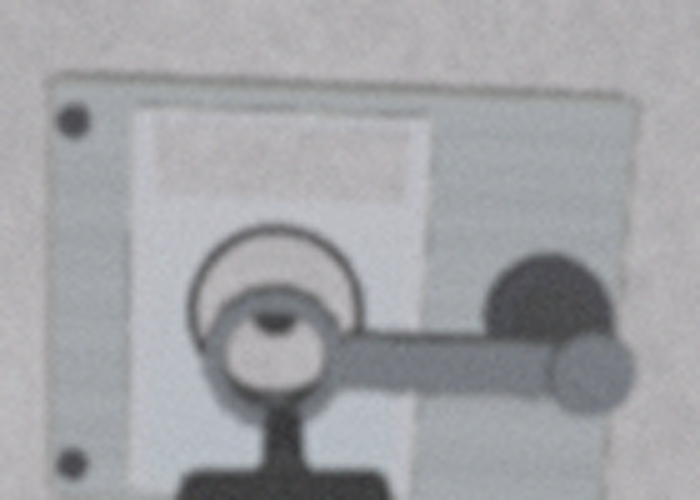

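```bash
python3 - <<'E'
from h import *
import pickle
np.set_printoptions(precision=4,suppress=True)
st,wi,a,b=pickle.load(open("s5.pkl","rb"))
w=campose("wrist",st); s=campose("scene"); d=campose("side")
Z=lambda p,x,y:(p[0]/5+x,p[1]/5+y)
tz=st["tcp_pos"][2]-.0937
print("tipz",tz)
W=lambda x,y:Z((x,y),260,120); S=lambda x,y:Z((x,y),400,120); D=lambda x,y:Z((x-400,y),165,110)
print("wrist eyelet",plane(w,W(274,354),.066),"ringmark",plane(w,W(275,311),.022),"tip",plane(w,W(282,402),tz+.003))
print("scene eyelet",plane(s,S(190,377),.064),"tip",plane(s,S(211,311),tz))
print("side eyelet",plane(d,D(599,337),.064),"dot",plane(d,D(614,389),.022),"tip",plane(d,D(583,268),tz))
print("tri eyelet",tri([ray(s,S(190,377)),ray(d,D(599,337))]),"tri tip",tri([ray(s,S(211,311)),ray(d,D(583,268))]))
print("tri tip w d", tri([ray(w,W(282,402)),ray(d,D(583,268))]))
# gauge axis tilt: stem top points
print("tcp",st["tcp_pos"])
E
```

```text
tipz 0.10749158433186601
wrist eyelet [0.4392 0.2708 0.066 ] ringmark [0.4394 0.2695 0.022 ] tip [0.44   0.2741 0.1105]
scene eyelet [0.4452 0.2716 0.064 ] tip [0.441  0.2731 0.1075]
side eyelet [0.4379 0.2678 0.064 ] dot [0.4389 0.2698 0.022 ] tip [0.4409 0.2731 0.1075]
tri eyelet [0.4395 0.2716 0.0593] tri tip [0.4409 0.2731 0.1075]
tri tip w d [0.4405 0.2732 0.1075]
tcp [0.4419 0.27   0.2012]
```

```bash
python3 - <<'E'
from h import *
import pickle
np.set_printoptions(precision=4,suppress=True)
st,wi,a,b=pickle.load(open("s5.pkl","rb"))
s=campose("scene"); d=campose("side")
def z(im,x,y,w=40,h=50,s=10): return cv2.resize(im[y:y+h,x:x+w],None,fx=s,fy=s,interpolation=cv2.INTER_CUBIC)
cv2.imwrite("pics/zz5.png",np.hstack([z(a,430,145),z(b,185,130)]))
# predicted projections of an upright gauge: tip, -46, 0
for dx,dy in [(0,0)]:
  for zz in (-.075,-.046,0):
    p=[.4408,.2732,.1075+.075+zz]; print(zz,(proj(s,p)-[430,145])*10,(proj(d,p)-[185,130])*10+[400,0])
plan([.4419-.0013,.270-.003,.175],11.1)
E
```

```text
-0.075 [122.7009 371.6946] [565.6691 335.8899]
-0.046 [145.1906 286.0181] [542.6567 251.0648]
0 [182.4714 143.9932] [504.156  109.1484]
t 7.05 tcp [0.442 0.27  0.202] w 0.2553011871960227 F [-0.695 -0.233 -1.403]
shift [-0.228  0.289  2.692] rot [-0.15  -0.075 -0.011]
```

View pics/zz5.png

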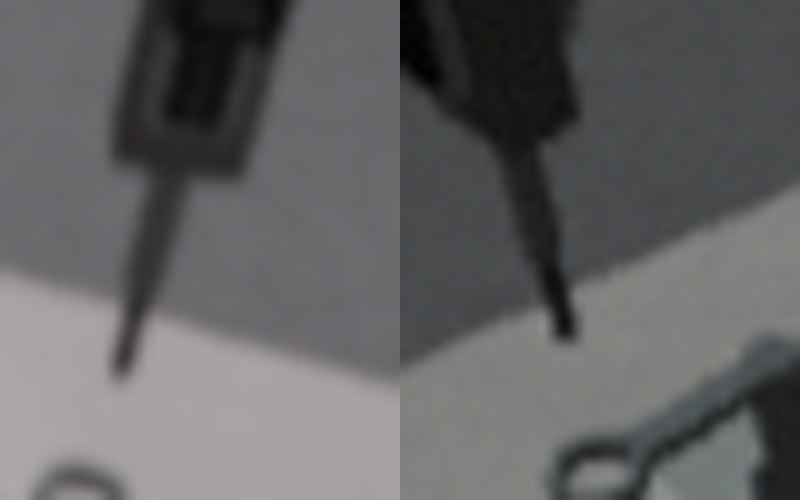

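apply_moves(increments=[[[-0.1,0.2,0.5,0,0,0],[-0.2,0.3,1.2,0,0,0],[-0.2,0.3,2.0,0,0,0],[-0.2,0.3,2.7,0,0,0],[-0.2,0.3,2.7,0,0,0],[-0.2,0.3,2.7,0,0,0],[-0.2,0.3,2.7,0,0,0]]])

```text
time: 7.63
tcp_pos: [0.4409, 0.267, 0.1747]
tcp_rot: [-0.001, 0.995, 0.097, 0.0]
wrist_force: [0.2, 0.1, -1.4]
width: 0.256
```

```bash
cat > look.py <<'E'
from h import *
import pickle,sys
n=sys.argv[1]
plan([.4405,.267,.175],11.1)
st=env.state(); w=imaging.get_image("wrist")
a=imaging.get_image("scene"); b=imaging.get_image("side")
pickle.dump((st,w,a,b),open(f"s{n}.pkl","wb"))
def z(im,x,y,w,h,s): return cv2.resize(im[y:y+h,x:x+w],None,fx=s,fy=s,interpolation=cv2.INTER_CUBIC)
top=np.hstack([z(a,410,160,50,40,8),z(b,180,145,50,40,8)])
bot=z(w,280,150,80,26,10)
cv2.imwrite(f"pics/look{n}.png",np.vstack([top,bot]))
E
python3 look.py 6
```

```text
t 7.6333 tcp [0.441 0.267 0.175] w 0.2556530316417385 F [ 0.233  0.051 -1.359]
shift [-0.034 -0.009 -0.027] rot [-0.151 -0.058 -0.011]
```

View pics/look6.png

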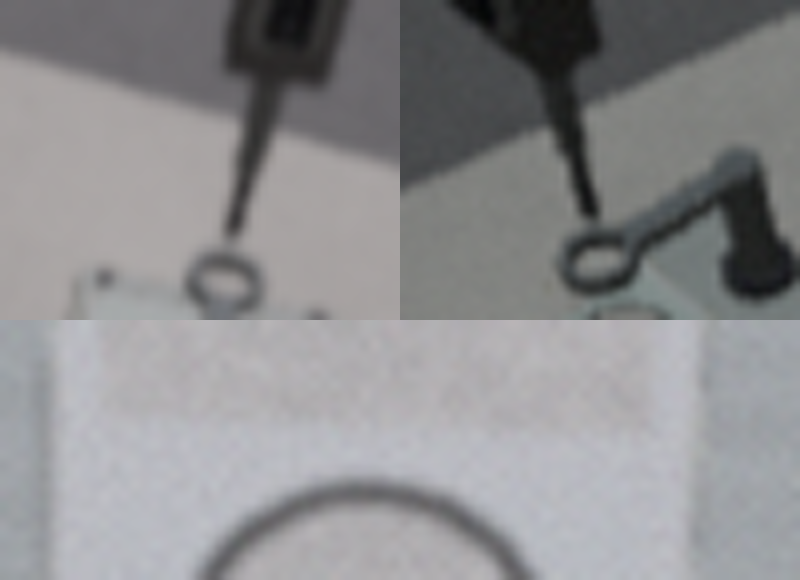

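```bash
python3 - <<'E'
from h import *
import pickle
np.set_printoptions(precision=4,suppress=True)
st,wi,a,b=pickle.load(open("s6.pkl","rb"))
crop(wi,270,140,100,75,8,"pics/w6z.png")
s=campose("scene"); d=campose("side"); w=campose("wrist",st)
S=lambda x,y:(410+x/8,160+y/8); D=lambda x,y:(180+(x-400)/8,145+y/8)
tz=st["tcp_pos"][2]-.0937
print(tz,"scene tip",plane(s,S(233,238),tz),"side tip",plane(d,D(593,218),tz),"tri",tri([ray(s,S(233,238)),ray(d,D(593,218))]))
print("eyelet",plane(s,S(225,283),.062),plane(d,D(599,261),.062),tri([ray(s,S(225,283)),ray(d,D(599,261))]))
E
```

```text
0.0810275572257772 scene tip [0.4421 0.2705 0.081 ] side tip [0.4399 0.2685 0.081 ] tri [0.4404 0.2703 0.0794]
eyelet [0.4428 0.2717 0.062 ] [0.4383 0.2689 0.062 ] [0.4392 0.2716 0.0589]
```

View pics/w6z.png

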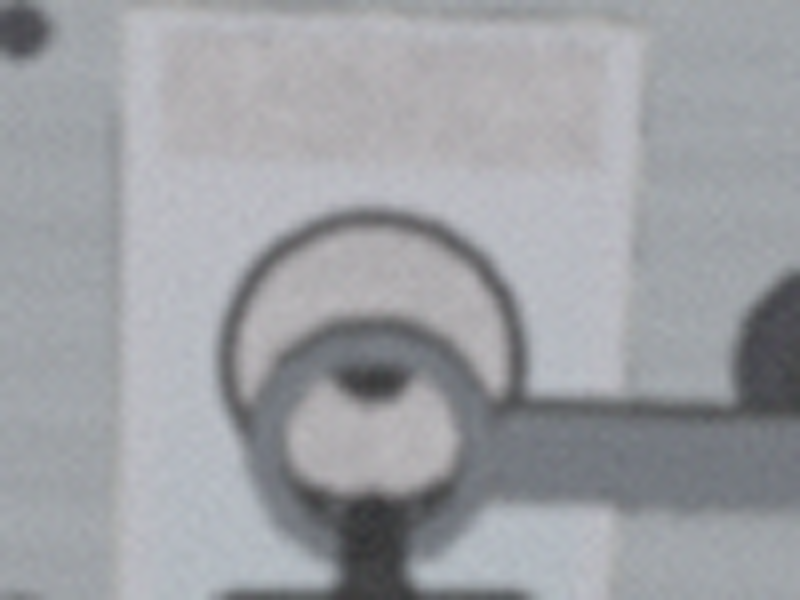

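```bash
python3 - <<'E'
from h import *
import pickle
np.set_printoptions(precision=4,suppress=True)
st,wi,a,b=pickle.load(open("s6.pkl","rb")); w=campose("wrist",st)
W=lambda x,y:(270+x/8,140+y/8)
tz=st["tcp_pos"][2]-.0937
print("tip",plane(w,W(374,499),tz+.003),"tip+2",plane(w,W(374,499),tz+.001),"eye",plane(w,W(371,440),.066),"mark",plane(w,W(373,357),.022),"dot",plane(w,W(371,358),.022))
E
```

```text
tip [0.4396 0.2696 0.084 ] tip+2 [0.4397 0.2691 0.082 ] eye [0.4391 0.2708 0.066 ] mark [0.4396 0.27   0.022 ] dot [0.4394 0.2698 0.022 ]
```

Wrist, side and scene agree that the tip is within about 1 mm of the eyelet axis. I'll trim by 1 mm and enter the eyelet.

apply_moves(increments=[[[-0.04,-0.1,0,0,0,0],[-0.04,-0.1,0.5,0,0,0],[-0.04,-0.1,1.0,0,0,0],[-0.04,-0.1,1.5,0,0,0],[-0.04,-0.1,2.0,0,0,0],[-0.04,-0.1,2.5,0,0,0],[-0.04,-0.1,3.0,0,0,0],[-0.04,-0.1,3.6,0,0,0],[-0.04,-0.1,3.6,0,0,0],[-0.04,-0.1,3.6,0,0,0],[-0.04,-0.1,3.6,0,0,0]]])

```text
time: 8.7
tcp_pos: [0.4409, 0.2682, 0.1394]
tcp_rot: [-0.002, 0.995, 0.097, 0.001]
wrist_force: [0.3, -0.0, -1.5]
width: 0.253
```

```bash
sed -i 's/bot=.*/bot=z(w,280,165,80,28,10)/' look.py; python3 look.py 7
```

```text
t 8.7 tcp [0.441 0.268 0.139] w 0.25291053114660894 F [ 0.257 -0.018 -1.512]
shift [-0.052  0.104 -3.557] rot [-0.166 -0.138 -0.007]
```

View pics/look7.png

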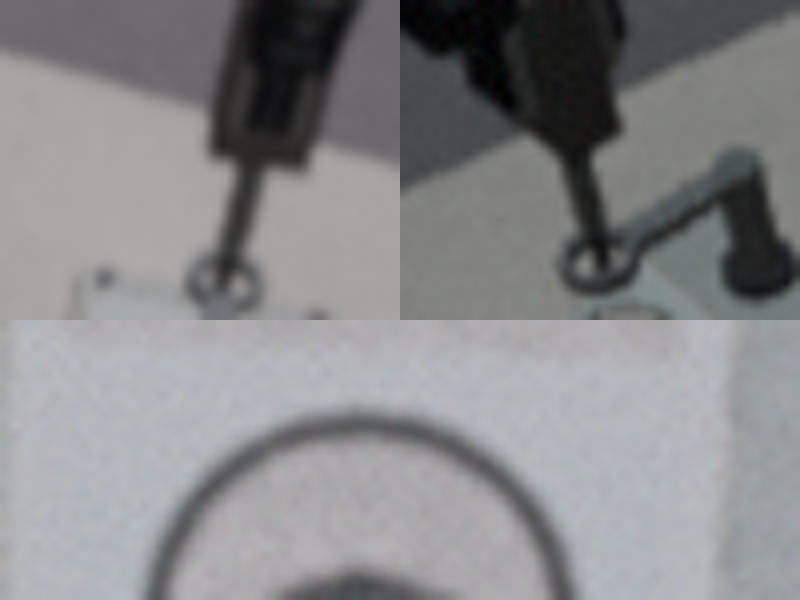

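The stem is inside the eyelet in both outside views, with no side force. I'll descend to just above contact.

apply_moves(increments=[[[0,0,0.4,0,0,0],[0,0,0.8,0,0,0],[0,0,1.2,0,0,0],[0,0,1.6,0,0,0],[0,0,1.9,0,0,0],[0,0,2.1,0,0,0],[0,0,2.1,0,0,0],[0,0,2.1,0,0,0]]])

```text
time: 9.52
tcp_pos: [0.441, 0.2684, 0.1186]
tcp_rot: [-0.002, 0.995, 0.097, 0.001]
wrist_force: [-0.2, -0.7, -1.6]
width: 0.255
```

```bash
python3 look.py 8;  python3 - <<'E'
from h import *
import pickle
wi=pickle.load(open("s8.pkl","rb"))[1]; crop(wi,270,140,100,75,8,"pics/w8z.png")
E
```

```text
t 9.5167 tcp [0.441 0.268 0.119] w 0.2548081224201441 F [-0.214 -0.698 -1.582]
shift [-0.064  0.108 -5.637] rot [-0.173 -0.157 -0.01 ]
```

View pics/look8.png

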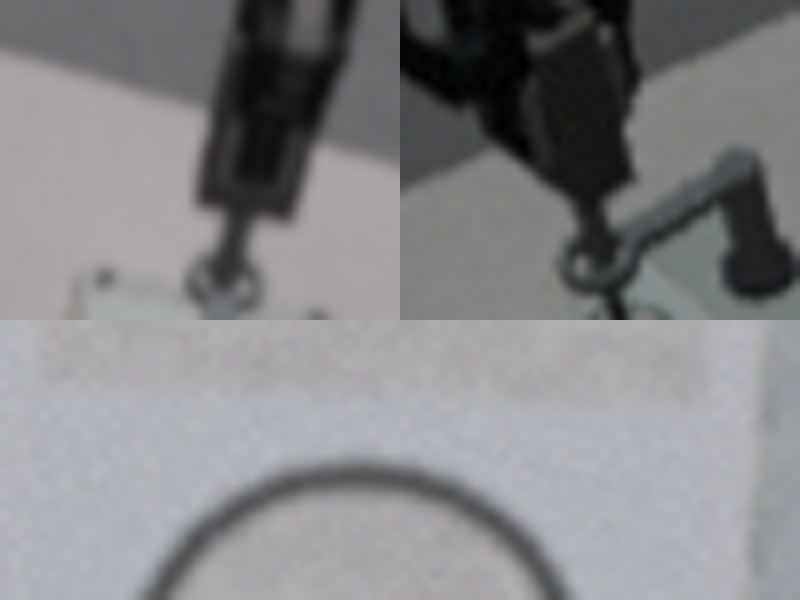

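View pics/w8z.png

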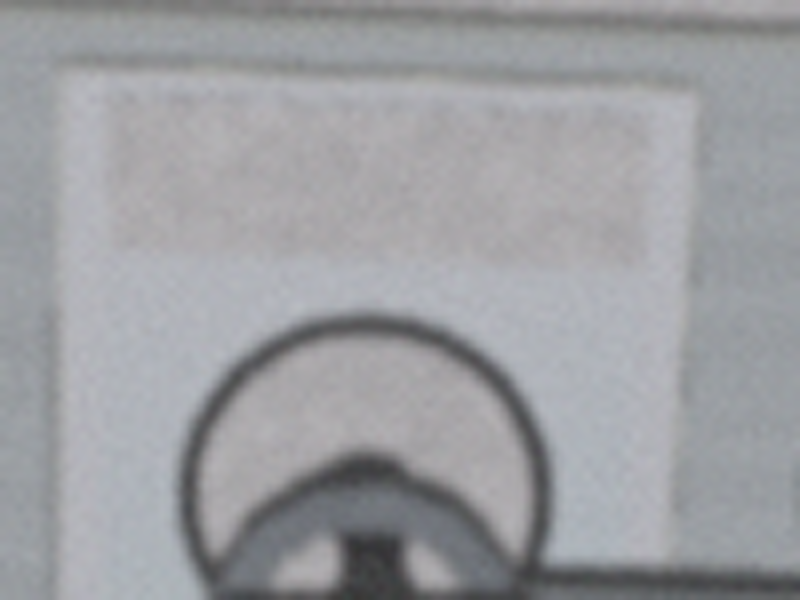

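The tip is just above the slide, roughly on the dot. I'll press in two stages and watch the force.

apply_moves(increments=[[[0,0,0.15,0,0,0],[0,0,0.3,0,0,0],[0,0,0.45,0,0,0],[0,0,0.6,0,0,0],[0,0,0.6,0,0,0],[0,0,0.6,0,0,0]]])

```text
time: 10.17
tcp_pos: [0.4416, 0.2686, 0.1133]
tcp_rot: [-0.002, 0.995, 0.097, 0.002]
wrist_force: [0.3, 0.2, -0.4]
width: 0.255
```

```bash
python3 look.py 9
```

```text
t 10.1667 tcp [0.442 0.269 0.113] w 0.2547286596335568 F [ 0.258  0.238 -0.403]
shift [-0.118  0.118 -6.169] rot [-0.189 -0.239 -0.009]
```

View pics/look9.png

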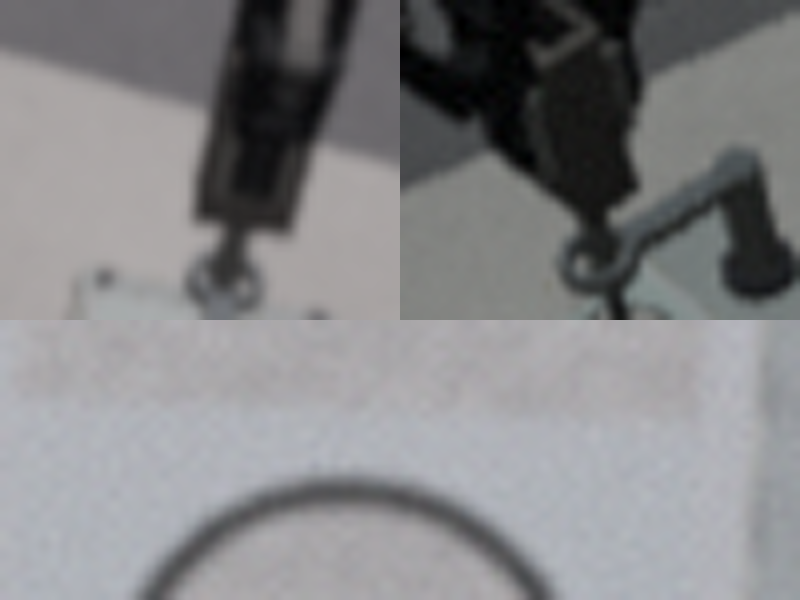

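```bash
python3 - <<'E'
from h import *
import pickle
st,wi,a,b=pickle.load(open("s9.pkl","rb"))
z=lambda im,x,y,w,h,s: cv2.resize(im[y:y+h,x:x+w],None,fx=s,fy=s,interpolation=cv2.INTER_CUBIC)
cv2.imwrite("pics/z9.png",np.vstack([np.hstack([z(a,425,175,33,25,12),z(b,192,168,33,25,12)]),z(wi,283,180,66,24,12)]))
d=campose("side"); s=campose("scene")
E
```

```text
(no output)
```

View pics/z9.png

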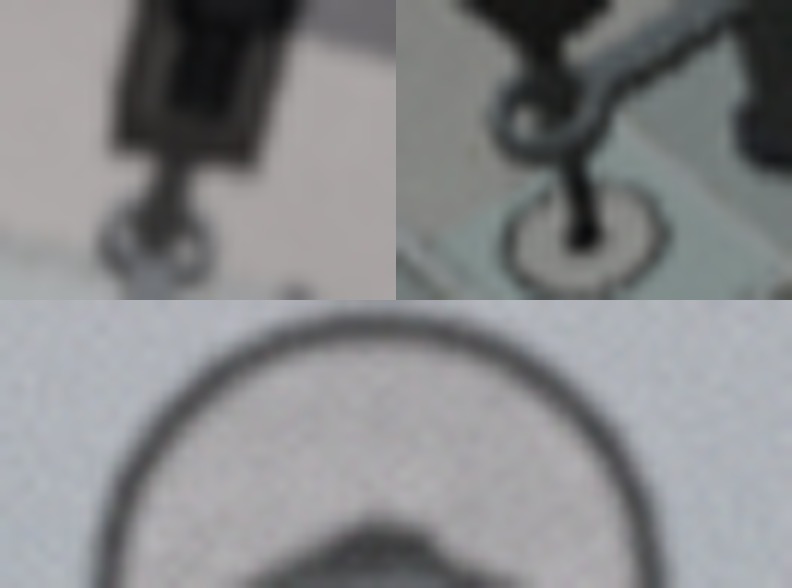

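The side view shows the rod ending on the dot (tip about (585,235), dot about (582,240) in the zoom). The stem sits about 1 mm toward the post in the eyelet, so I'll trim 1 mm back and press the rest of the way.

apply_moves(increments=[[[-0.1,0,0,0,0,0],[-0.1,0,0.15,0,0,0],[-0.1,0,0.3,0,0,0],[-0.1,0,0.45,0,0,0],[-0.1,0,0.45,0,0,0],[-0.1,0,0.45,0,0,0],[-0.1,0,0.45,0,0,0]]])

```text
time: 10.9
tcp_pos: [0.441, 0.2686, 0.1091]
tcp_rot: [-0.002, 0.995, 0.097, 0.002]
wrist_force: [1.2, 0.1, 0.4]
width: 0.25
```

```bash
python3 look.py 10; python3 - <<'E'
from h import *
import pickle
st,wi,a,b=pickle.load(open("s10.pkl","rb"))
z=lambda im,x,y,w,h,s: cv2.resize(im[y:y+h,x:x+w],None,fx=s,fy=s,interpolation=cv2.INTER_CUBIC)
cv2.imwrite("pics/z10.png",np.vstack([np.hstack([z(a,425,175,33,25,12),z(b,192,168,33,25,12)]),z(wi,283,180,66,24,12)]))
E
```

```text
t 10.9 tcp [0.441 0.269 0.109] w 0.2495051888706091 F [1.221 0.055 0.379]
shift [-0.044  0.123 -6.593] rot [-0.194 -0.276 -0.008]
```

View pics/z10.png

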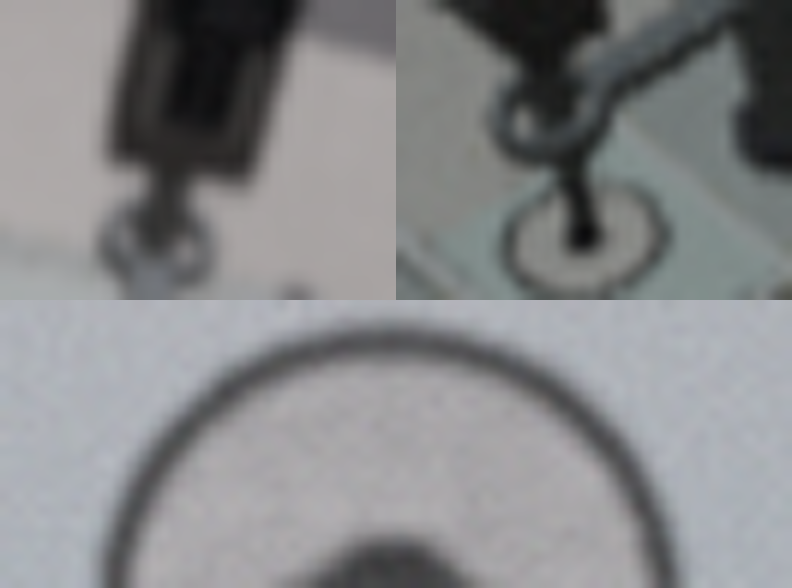

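apply_moves(increments=[[[0,0,0,0,0,0],[0,0,0,0,0,0],[0,0,0,0,0,0]]])

```text
time: 11.3
tcp_pos: [0.441, 0.2686, 0.1091]
tcp_rot: [-0.002, 0.995, 0.097, 0.002]
wrist_force: [1.2, 0.4, 0.9]
width: 0.252
```

apply_moves(increments=[[[0,0,0,0,0,0],[0,0,0,0,0,0]]])

```text
time: 11.47
tcp_pos: [0.4409, 0.2686, 0.1091]
tcp_rot: [-0.002, 0.995, 0.097, 0.002]
wrist_force: [0.4, 0.0, 1.2]
width: 0.251
```

apply_moves(increments=[[[0,0,0,0,0,0],[0,0,0,0,0,0]]])

```text
time: 11.63
tcp_pos: [0.441, 0.2686, 0.1091]
tcp_rot: [-0.002, 0.995, 0.097, 0.002]
wrist_force: [0.3, 0.0, 1.0]
width: 0.249
```

```bash
python3 - <<'E'
from h import *
plan([.4405,.267,.175],11.1)
F=[]
for i in range(6):
    im=imaging.get_image("side"); F.append(env.state()["wrist_force"])
print(np.array(F),np.mean(F,0)); print(env.state()["torque"],env.state()["tcp_pos"])
w=imaging.get_image("wrist"); cv2.imwrite("pics/w11.png",w)
E
```

```text
t 11.6333 tcp [0.441 0.269 0.109] w 0.2493402408146301 F [0.274 0.03  1.018]
shift [-0.042  0.124 -6.59 ] rot [-0.196 -0.283 -0.007]
[[ 0.272 -0.239  0.896]
 [ 0.704  0.324  0.935]
 [ 0.924  0.632  1.484]
 [ 1.316 -0.716  1.472]
 [ 0.675  0.229  1.619]
 [-0.06   0.91   1.59 ]] [0.639 0.19  1.333]
[ 0.014 -0.158 -0.027] [0.441 0.269 0.109]
```

View pics/w11.png

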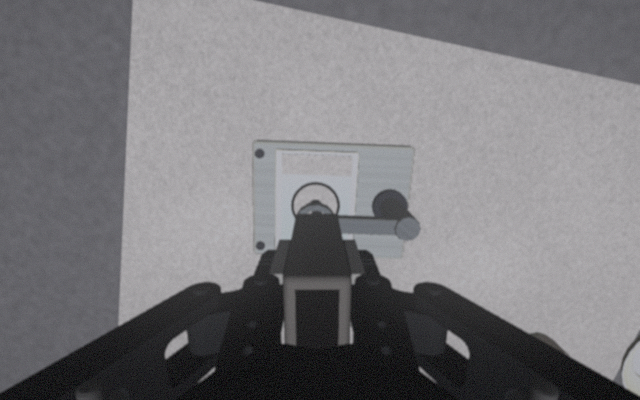

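Pressing force is about 2.8 N (Fz rose from −1.5 to about +1.3 N), which gives roughly 6–6.5 mm of plunger travel. That agrees with the 6.6 mm expected from the arm's height. Side force is about 0.6 N, and the gauge has not moved in the fingers. Handing in.

```bash
python3 -c "
from station import env
print(env.job_done()); s=env.state(); print(s['time'],s['tcp_pos'],s['wrist_force'],s['width'])"
```

```text
the job is handed in; nothing more can be done
None
the job is handed in; nothing more can be done
```

The gauge is standing on the dark dot with its stem through the slide stand's eyelet and its plunger about half-way in. The arm is still holding it, and I handed the job in at about 12 s without getting a verdict. I lifted the gauge out of the rest, carried it over the needle and lowered it through the eyelet.

Last checks before handing in:
- **Plunger:** the pressing force was about 2.8 N. That means 6–6.5 mm of travel, and the arm's height gave 6.6 mm.
- **Tip position:** the side view showed the rod ending on the dot. The wrist, side and scene views, last measured just above the eyelet, put the tip within about 1–2 mm of the axis.
- **Upright:** the tool was within 0.3° of straight down. The gauge itself looked upright to within about 1° when I checked it in the air above the eyelet; I didn't measure that again after pressing.
- **Eyelet and grip:** side force was about 0.6 N, well under the 3 N limit. The grip stayed at 50 N with a steady width and no visible slip.

**Disagreements:**
- The scene camera placed the eyelet 4–6 mm further along x than the other two. I relied on the tip-to-eyelet difference within each camera instead.
- One small trim before the grasp overshot by about 2 mm, with no effect on the grip.
- Single force readings were noisy by about 0.5 N, so the force above is an average of several readings.

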